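# Wind the tile lift level with the hand rest

## Task

Fit the loose crank on the square shaft of the tile lift and wind it until the face of the tile on the lift is level, to within about 3 mm, with the top of the wooden hand rest next to it. Then take the crank off the shaft and lay it flat on the bench beside the lift. Leave the tile lying in its tray, the hand rest at its height and the other things on the bench where they are.

Things in the scene. Friction and masses are not known exactly. Their poses are not given: they have to be found in the camera images.
- crank: Loose dark steel crank, 0.34 kg, lying flat. Origin: centre of the underside of its square hub (34 x 34 mm, 42 mm high, sides parallel to its x and y), which has a square socket 20.5 mm wide, 34 mm deep, open below. A flat arm, 20 mm wide, 10 mm thick, flush with the underside, runs from the hub along +x to the grip. Can be taken from above by the hub's two sides parallel to the arm.
- grip_mid (a point): Middle of the crank's upright round wooden grip (24 mm diameter, from 12 to 62 mm above the crank's underside; this point is at 40 mm, 68 mm from the hub's axis). The grip turns freely on its spindle, so a hand that keeps its direction can carry it round.
- shaft (a point): Centre of the tip of the lift's upright square steel shaft, 18 x 18 mm with sides parallel to this point's x and y (they turn with it), standing 31 mm above its seat; the top 7 mm taper to 11 x 11 mm. The crank fits in any of the four ways round. The shaft turns with 0.12 N m of friction and stays where it is left.
- shaft_seat (a point): Centre of the flat seat (60 mm diameter, 80 mm above the bench) at the shaft's foot; a fitted crank's hub rests on it. It has the axes of the lift, which is fixed to the bench: the tray's middle is 200 mm off along -y, the hand rest's 316 mm. The base plate, 110 mm wide and 10 mm thick, runs from 45 mm on the +y side to 375 mm on the -y side.
- screw (a joint): Turn of the drive shaft in rad; grows as the shaft turns clockwise seen from above, which raises the tray 20 mm per full turn. Starts between -1.5 and 0; 17 is the upper stop.
- tray_floor (a point): Centre of the upper face of the aluminium tray floor, 164 x 164 mm, with a rim 4 mm high; the tile lies on it. Moves up and down only.
- work_tile: The patterned ceramic tile on the lift's tray, 150 x 150 x 7.8 mm, loose. Origin: centre of its underside.
- tile_face (a point): Centre of the upper face of that tile.
- rest_top (a point): Centre of the upper face of the hand rest, a wooden board 170 x 50 x 14 mm on two steel posts, next to the tile on the side away from the shaft. Clamped at a height that differs from run to run, 85 to 105 mm above the bench, about 21 to 46 mm above the tile's face at the start.
- painting_rest: Wooden painting stand, a tilted board about 100 x 100 mm on a turned foot, up to 170 mm high, fixed, left of the work. Not used: keep clear of it. Origin: on the bench under its middle.
- stamp_block: Wooden stamping block with a turned knob, 62 x 62 x 64 mm, loose, to be left alone. Origin: centre of its underside.
- jar_tall: Tall pigment jar with a screw lid, 48 mm diameter, 78 mm high, loose, to be left alone. Origin: centre of its underside.
- pot_low: Low round paint pot, 71 mm diameter, 43 mm high, loose, to be left alone. Origin: centre of its underside.
Not all that is in view belongs to the job. Leave any purple look-alike of the crank alone.

How it is judged:
By the outcome, as a careful person would: the job done as asked, in the order asked, and still so for the second after the job is handed in, with the robot touching nothing.
It also fails if it takes over 69 s, if anything falls off the work surface, if the arm or the gripper's body presses on something with over 40 N, if the wrist force passes 120 N, or if a joint passes its speed limit or range.

## Robot

A 6-joint arm with a two-finger parallel gripper is mounted at the origin on a cart in front of the work surface, level with it; the furniture and walls round the work are solid. World frame = base frame: x ahead of the robot, y to its left, z up, the work surface at z = 0. Lengths are in m, angles in rad, forces in N, time in s.
With the tool pointing down it reaches from about 0.35 to 0.975 m from the base axis. Payload 4.9 kg.
Tool frame: the origin (TCP) lies at the very end of the fingers, on their centre line; the grasp point (between the pads) lies 19 mm behind it (bot.grip_point_offset is the distance from the TCP to the grasp point, in m); z points along the fingers, y is the line along which they close (so a half turn about z gives the same grasp; the last joint's range is limited). The gripper opens to 85 mm and grips with 20 to 120 N. Pads are 22 mm wide; open, the fingers measure 114 mm over their backs; the gripper's body (76 mm by 85 mm) begins 54 mm behind the grasp point. The pads swing forward as they close: fully open they stand 13 mm farther back than shut.
Start: joints at [1.132, 0.053, 1.613, -0, 1.476, -0.119], TCP at [0.196, 0.593, 0.231] pointing down, gripper open.
Joint ranges: [-3.01, 3.01], [-1.01, 2.22], [0.06, 2.58], [-1.02, 4.17], [0.09, 2.62], [-3.14, 3.14]. Speed limits (rad/s): [2.57, 2.57, 3.14, 3.14, 3.14, 3.14].

## Interface

Orientations are given as a 3x3 rotation matrix whose columns are the frame's x, y, z axes.
In Python, from rig import get_state, get_image, calibration, bot gives the robot as it stands.
- The arm moves only by the tool drive_tool, never from a script. Its argument "moves" is text: rows parted by semicolons, each of 7 numbers parted by spaces: the finger opening in m, from 0 to 0.0854, then the shift along the tool's x, y, z in m, then the turn, a rotation vector about the tool's x, y, z in rad. In form: gripper tx ty tz rx ry rz; .... A call has 1 to 12 rows; each row is the pose to reach, as a shift and turn from the pose commanded when the call began, along the tool's axes at that moment; what a row does not reach only later rows make up. A row lasts 1/8 s, in which the tool goes at most 62.5 mm and 10.7 degrees, less where a joint would pass 70% of its speed; a pose out of reach is approached as far as the arm can. A call with a gripper value outside its range is refused whole. The fingers move at their own pace and stop on an object; the grip force is fixed at half the most. Time passes only in rows, so rows that repeat a pose let the fingers close. It gives the time, the measured TCP pose, the force, the opening and the grip force at its end, in the units of the state.
- get_state(): the state, without advancing time (a new reading comes with each control period).
- get_image(name): name is "scene" or "top"; returns the picture (384x512x3 uint8, red, green, blue); there is no depth.
- calibration(name): a dict with "fx", "fy", "cx", "cy" (pixels), "T" (4x4, takes a point from camera to world coordinates). Camera axes: x right, y down, z forward; pixel columns grow to the right and rows downward; lengths in m; the calibration is good to about 2 mm. A picture is of the moment at which its call begins. calibration takes no time and is no camera call.
- bot.sign_off(): hands the job in; it is judged then, once.
The state is a dict: "t": time; "q": joint angles; "joint_velocities": joint speeds; "effort": joint torques, N m; "tcp_pos": TCP position; "tcp_rot": TCP orientation; "ft_force": force on the tool from outside, world axes, zero at the start; "moment": the same for the moment, N m; "opening": opening from 0.0 (shut) to 1.0 (fully open); "gripper_force": force on a finger pad.
Only numpy, scipy, OpenCV 4.12 (cv2) and the standard library are available. Lean on these libraries where they do the work, as an engineer would, in place of code of your own. Each camera call takes 0.05 s, during which the arm holds its last target. There are 200 camera calls.

## Working session

There is one attempt and no reset: what is moved stays moved. The work goes in short steps, Python scripts to look and compute and a tool call to move; the robot and the scene stay as the last step left them, time stands still between calls to the robot, and variables do not carry over. Pictures are saved under pics/ and viewed, at most 10 in all, crops included, and the job is handed in when it is done.

Besides the shell and the picture viewer there is one more tool, called after "Call:" as name(argument=value, ...) on one line, values as JSON. drive_tool: Moves the arm, as the interface text tells. Its arguments: {"type":"object","properties":{"moves":{"type":"string"}},"required":["moves"]}

```bash
ls; mkdir -p pics; python3 - <<'E'
from rig import get_state,get_image,calibration,bot
import cv2,numpy as np
for n in("scene","top"):
    im=get_image(n); cv2.imwrite(f"pics/{n}0.png",im[:,:,::-1]); c=calibration(n); print(n,c["fx"],c["cx"],c["cy"]);print(np.round(c["T"],3))
s=get_state();print(s["t"],s["tcp_pos"],np.round(s["tcp_rot"],3),s["opening"],bot.grip_point_offset)
E
```

```text
pics
scene 420.03796621587964 259.00736827013714 199.64097070475
[[ 0.631 -0.316  0.709 -0.391]
 [-0.776 -0.264  0.573 -0.794]
 [ 0.006 -0.911 -0.411  0.601]
 [ 0.     0.     0.     1.   ]]
top 454.2055933061169 256.5813176434104 191.49468024809258
[[-0.01  -0.982  0.19   0.272]
 [-1.     0.011  0.006 -0.099]
 [-0.008 -0.19  -0.982  1.468]
 [ 0.     0.     0.     1.   ]]
0.1 [0.19625607 0.59280103 0.23019401] [[-0.949  0.314 -0.001]
 [ 0.314  0.949 -0.002]
 [ 0.    -0.002 -1.   ]] 0.9981162221888533 0.0187
```

View pics/scene0.png

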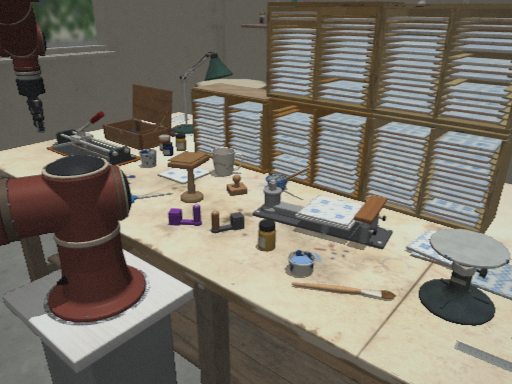

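View pics/top0.png

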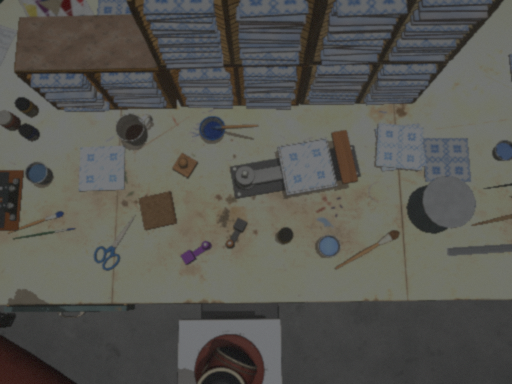

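The scene view shows the dark crank (hub ~(237,220), grip ~(215,219)) and a purple one ((176,215)-(197,213)). In the top view the dark crank is at hub ~(239,226), grip ~(231,242), and the purple one at (188,257)-(206,245). The dark steel one with the wooden grip fits the description, so I'll confirm it in a crop. The lift shaft is at about (243,175) and the rest at about (344,156).

```bash
python3 - <<'E'
import cv2,numpy as np
a=cv2.imread("pics/top0.png")[115:265,175:375]; a=np.clip(a*1.8,0,255).astype('uint8')
cv2.imwrite("pics/topc.png",cv2.resize(a,None,fx=4,fy=4,interpolation=cv2.INTER_CUBIC))
a=cv2.imread("pics/scene0.png")[150:285,200:400]; 
cv2.imwrite("pics/scenec.png",cv2.resize(a,None,fx=4,fy=4,interpolation=cv2.INTER_CUBIC))
E
```

```text
(no output)
```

View pics/topc.png

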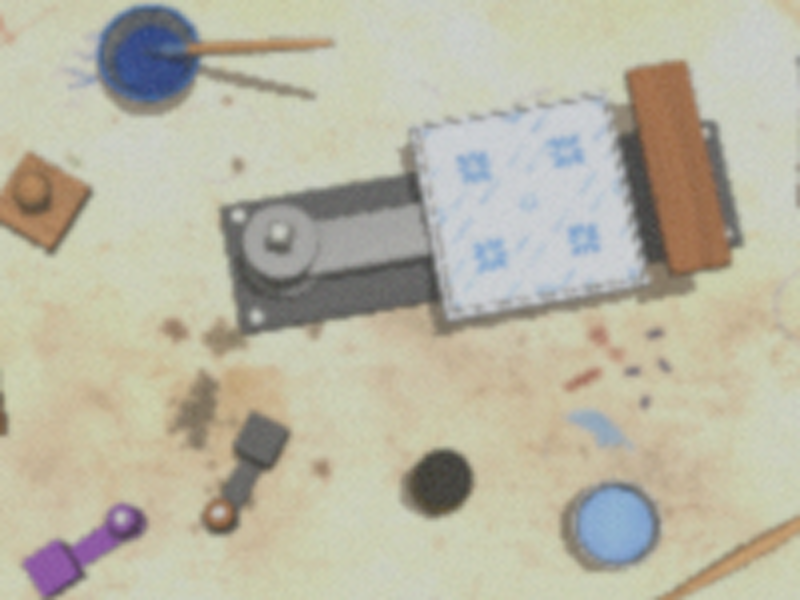

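View pics/scenec.png

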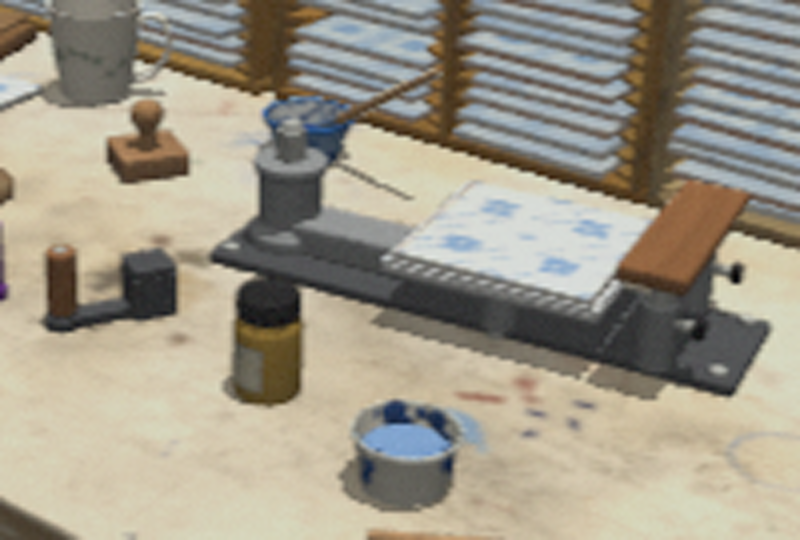

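The crops confirm the dark steel crank with the wooden grip. Top crop: hub top (262,440), grip top (221,513); the purple one stays untouched. The lift seat is at (281,242), the tip at (279,232), and the tile and rest corners are clear. Now I'll measure.

```bash
cat > h.py <<'E'
import numpy as np
from rig import get_state,get_image,calibration
C={n:calibration(n) for n in("scene","top")}
def ray(n,u,v):
    c=C[n];T=np.array(c["T"]);d=T[:3,:3]@[(u-c["cx"])/c["fx"],(v-c["cy"])/c["fy"],1.];return T[:3,3],d/np.linalg.norm(d)
def plane(n,u,v,z):
    o,d=ray(n,u,v);return o+d*(z-o[2])/d[2]
def tri(a,b):  # a top px, b scene px
    o,d=ray("top",*a);p,e=ray("scene",*b)
    s=np.linalg.lstsq(np.c_[d,-e],p-o,rcond=None)[0];A=o+d*s[0];B=p+e*s[1]
    return (A+B)/2,np.linalg.norm(A-B)
def proj(n,P):
    c=C[n];T=np.array(c["T"]);q=T[:3,:3].T@(np.array(P)-T[:3,3]);return c["fx"]*q[0]/q[2]+c["cx"],c["fy"]*q[1]/q[2]+c["cy"]
E
python3 - <<'E'
from h import *
t=lambda x,y:((x+.5)/4-.5+175,(y+.5)/4-.5+115)
s=lambda x,y:((x+.5)/4-.5+200,(y+.5)/4-.5+150)
np.set_printoptions(precision=4,suppress=True)
for k,a,b,z in [("hub",(262,440),(148,263),.042),("grip",(221,513),(60,248),.062),("tip",(279,232),(291,124),.111),("seat",(281,242),(291,160),.08)]:
    print(k,plane("top",*t(*a),z),plane("scene",*s(*b),z),tri(t(*a),s(*b)))
T=[(411,128),(603,96),(650,283),(447,320)];S=[(475,180),(652,237),(597,300),(383,255)]
R=[(627,70),(685,61),(731,265),(677,273)];Q=[(690,182),(750,196),(683,290),(617,275)]
for A,B in((T,S),(R,Q)):
    P=np.array([tri(t(*a),s(*b))[0] for a,b in zip(A,B)]);print(P,P.mean(0))
print(plane("top",155,210,.17), "jar",plane("top",285,235,.078))
E
```

```text
hub [ 0.4418 -0.0374  0.042 ] [ 0.4411 -0.0359  0.042 ] (array([ 0.4412, -0.0368,  0.0423]), np.float64(0.0015160077624089333))
grip [ 0.3832 -0.0064  0.062 ] [0.3885 0.0029 0.062 ] (array([ 0.3818, -0.0059,  0.0673]), np.float64(0.0026732391250341657))
tip [ 0.5937 -0.0538  0.111 ] [ 0.5938 -0.0516  0.111 ] (array([ 0.593 , -0.0533,  0.1118]), np.float64(0.0015741781079088308))
seat [ 0.593  -0.0543  0.08  ] [ 0.5946 -0.0518  0.08  ] (array([ 0.5924, -0.054 ,  0.0814]), np.float64(0.0008860081471243313))
[[ 0.6921 -0.1608  0.0601]
 [ 0.717  -0.3125  0.0479]
 [ 0.5594 -0.3437  0.0666]
 [ 0.5329 -0.1841  0.0607]] [ 0.6254 -0.2503  0.0588]
[[ 0.726  -0.3289  0.0946]
 [ 0.7326 -0.3744  0.094 ]
 [ 0.5674 -0.4017  0.0907]
 [ 0.5607 -0.3584  0.0907]] [ 0.6467 -0.3658  0.0925]
[0.4716 0.2033 0.17  ] jar [ 0.4042 -0.1761  0.078 ]
```

```bash
python3 - <<'E'
import cv2,numpy as np
o=[]
for n,x,y in(("top",232,162),("scene",258,170)):
    a=cv2.imread(f"pics/{n}0.png")[y:y+28,x:x+28]; a=np.clip(a*(1.8 if n=="top" else 1.2),0,255).astype('uint8')
    o.append(cv2.resize(a,(400,400),interpolation=cv2.INTER_CUBIC))
cv2.imwrite("pics/shaft.png",np.hstack(o))
E
```

```text
(no output)
```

View pics/shaft.png

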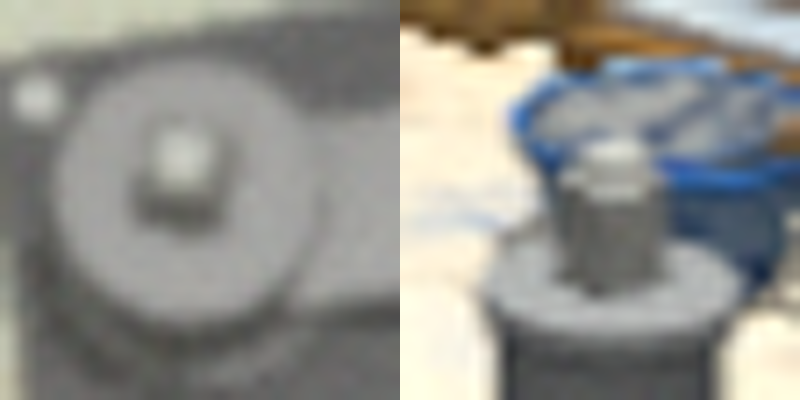

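The shaft crop shows its lower corner at about (598,290), with the left face narrow and the right face wider. That puts the shaft yaw at roughly -21° mod 90. I'll refine it with an averaged frame profile and also get the crank yaw.

```bash
python3 - <<'E'
from h import *
import cv2
np.set_printoptions(precision=1,suppress=True,linewidth=200)
S=np.mean([get_image("scene").astype(float) for _ in range(8)],0);T=np.mean([get_image("top").astype(float) for _ in range(8)],0)
np.save("S.npy",S);np.save("T.npy",T)
print("tip/base px",proj("scene",[.593,-.0535,.111]),proj("scene",[.593,-.0535,.08]))
print("cols 264..282");
for r in range(176,194): print(r,S[r,264:282].mean(1).round(0).astype(int))
print("top cols 238..252")
for r in range(168,182): print(r,T[r,238:252].mean(1).round(0).astype(int))
# crank mask in top
g=T[215:255,220:255]; m=(g.max(2)<85).astype('uint8'); 
print(m.sum());ys,xs=np.nonzero(m)
for r in m[5:35]: print(''.join('#' if v else '.' for v in r))
E
```

```text
tip/base px (np.float64(272.68229723111295), np.float64(180.8390882158538)) (np.float64(272.490961670081), np.float64(189.90325349099933))
cols 264..282
176 [197 198 180 131  98 112 125 118 114 129 131 128 134 139 131 109 104 117]
177 [197 179 125  85 111 132 136 138 135 138 142 141 138 124 102  99 112 123]
178 [192 163  98 102 124 136 138 138 140 141 133 119 110 105 114 120 115 116]
179 [196 167 111 106 115 116 121 120 131 147 130  92  94 118 132 132 115 106]
180 [200 178 121  83  96  94 118 158 177 180 162 123 113 127 131 121 108  96]
181 [200 197 163  94  62  86 112 129 140 143 138 120  94  91  95  92  84  72]
182 [197 195 190 143  73 119 136 127 130 134 132 123 107  88  88  89  95  93]
183 [191 188 187 151  81  78  86 125 144 146 136  98  78  65  59  61  63  64]
184 [193 191 186 155  97  72  75  86  94  94  93  87  77  66  66  67  68  66]
185 [173 180 158 120  94  74  78  77  85  89  85  86  75  59  59  65  71  71]
186 [162 124 119 121 109  80  76  78  83  86  87  86  85  76  64  69  74  75]
187 [166 132 143 146 130  95  77  77  82  86  86  85 110 136 134 109  84  74]
188 [163 14
[... 1558 characters left out ...]
#####...........
..............##########...........
.............##########............
.............#######...............
............########...............
...........########................
..........#########................
..........########.................
..........########.................
..........########.................
.........#########.................
............#####..................
............###....................
......#.....###....................
......#.....###....................
......###..####....................
......#########....................
.......#######.....................
........#####......................
...................................
```

The shaft corner column gives a face width ratio of 3.15:4.45 px, so the shaft yaw is about -18° (equivalently 162°). The crank arm yaw is about 152°. Next, the move numbers.

```bash
cat >> h.py <<'E'
def rel(p,yaw,s=None):
    """tool shift and rz (deg wrapped) to put TCP at p with tool x at world yaw (deg)"""
    s=s or get_state();R=np.array(s["tcp_rot"]);d=R.T@(np.array(p)-s["tcp_pos"])
    y0=np.degrees(np.arctan2(R[1,0],R[0,0]));dz=-((yaw-y0+180)%360-180)
    print("shift",d.round(4),"rz",round(np.radians(dz),4),"| yaw now",y0.round(2),"tilt",np.round(R[:2,2],4),"t",round(s["t"],2))
E
python3 -c "
from h import *
rel([.4415,-.037,.12],152)"
```

```text
shift [-0.4307 -0.5213  0.1113] rz 0.1689 | yaw now 161.68 tilt [0. 0.] t 0.9
```

Call:
drive_tool(moves="0.0854 -0.43 -0.521 0 0 0 0.169; 0.0854 -0.43 -0.521 0 0 0 0.169; 0.0854 -0.43 -0.521 0 0 0 0.169; 0.0854 -0.43 -0.521 0 0 0 0.169; 0.0854 -0.43 -0.521 0 0 0 0.169; 0.0854 -0.43 -0.521 0 0 0 0.169; 0.0854 -0.43 -0.521 0 0 0 0.169; 0.0854 -0.43 -0.521 0 0 0 0.169; 0.0854 -0.43 -0.521 0 0 0 0.169; 0.0854 -0.43 -0.521 0 0 0 0.169; 0.0854 -0.43 -0.521 0.04 0 0 0.169; 0.0854 -0.43 -0.521 0.11 0 0 0.169")

```text
t: 2.4
tcp_pos: [0.4439, -0.0399, 0.132]
tcp_rot: [[-0.88, 0.474, 0.007], [0.474, 0.88, -0.002], [-0.008, 0.001, -1.0]]
ft_force: [-0.4, 0.4, -0.7]
opening: 1.001
gripper_force: 0.0
```

```bash
python3 -c "
from h import *
rel([.4415,-.037,.006],152)"
```

```text
shift [0.0044 0.0012 0.126 ] rz -0.0053 | yaw now 151.7 tilt [ 0.0073 -0.0024] t 2.4
```

Call:
drive_tool(moves="0.0854 0 0 0.03 0 0 0; 0.0854 0 0 0.07 0 0 0; 0.0854 0 0 0.10 0 0 0; 0.0854 0 0 0.113 0 0 0; 0.0854 0 0 0.113 0 0 0; 0.02 0 0 0.113 0 0 0; 0.02 0 0 0.113 0 0 0; 0.02 0 0 0.113 0 0 0; 0.02 0 0 0.113 0 0 0; 0.02 0 0 0.113 0 0 0")

```text
t: 3.65
tcp_pos: [0.442, -0.0365, 0.0183]
tcp_rot: [[-0.883, 0.47, 0.002], [0.47, 0.883, -0.0], [-0.002, 0.001, -1.0]]
ft_force: [0.1, 0.6, 5.7]
opening: 0.381
gripper_force: 61.5
```

```bash
python3 -c "
from h import *
rel([.5932,-.0538,.15],162);print(get_state()['opening']*.0854)"
```

```text
shift [-0.1419  0.0558 -0.1313] rz -0.1748 | yaw now 151.98 tilt [ 0.0025 -0.0003] t 3.65
0.032578384164363094
```

The last row of the first call was rate-limited, so the TCP is 12 mm high. I'll open, go lower and re-grip.

Call:
drive_tool(moves="0.06 0 0 0 0 0 0; 0.06 0 0 0 0 0 0; 0.06 0 0 0.011 0 0 0; 0.06 0 0 0.011 0 0 0; 0.02 0 0 0.011 0 0 0; 0.02 0 0 0.011 0 0 0; 0.02 0 0 0.011 0 0 0; 0.02 0 0 0.011 0 0 0")

```text
t: 4.65
tcp_pos: [0.441, -0.0363, 0.0061]
tcp_rot: [[-0.883, 0.47, 0.0], [0.47, 0.883, -0.0], [-0.0, 0.0, -1.0]]
ft_force: [1.7, 0.4, -0.3]
opening: 0.391
gripper_force: 60.0
```

```bash
python3 -c "
from h import *
rel([.5932,-.0538,.15],162);print(get_state()['opening']*.0854)"
```

```text
shift [-0.1427  0.0561 -0.1438] rz -0.1747 | yaw now 151.99 tilt [ 0.0004 -0.    ] t 4.65
0.03341844259860029
```

Call:
drive_tool(moves="0.02 0 0 -0.05 0 0 0; 0.02 0 0 -0.11 0 0 0; 0.02 0 0 -0.144 0 0 0; 0.02 -0.05 0.02 -0.144 0 0 -0.06; 0.02 -0.1 0.04 -0.144 0 0 -0.12; 0.02 -0.1427 0.056 -0.144 0 0 -0.175; 0.02 -0.1427 0.056 -0.144 0 0 -0.175; 0.02 -0.1427 0.056 -0.144 0 0 -0.175; 0.02 -0.1427 0.056 -0.144 0 0 -0.175")

```text
t: 5.78
tcp_pos: [0.5919, -0.0536, 0.1496]
tcp_rot: [[-0.951, 0.309, -0.001], [0.309, 0.951, 0.0], [0.001, -0.0, -1.0]]
ft_force: [-0.2, 1.2, -3.1]
opening: 0.391
gripper_force: 61.5
```

```bash
python3 - <<'E'
from h import *
import cv2
rel([.5932,-.0538,.15],162);s=get_state();print(s['tcp_pos'],s['opening'],s['ft_force'])
o=[]
for n,x,y in(("top",200,140),("scene",225,135)):
    a=get_image(n)[y:y+66,x:x+66,::-1]; a=np.clip(a*(1.8 if n=="top" else 1.2),0,255).astype('uint8')
    o.append(cv2.resize(a,(396,396),interpolation=cv2.INTER_CUBIC))
cv2.imwrite("pics/fit.png",np.hstack(o))
E
```

```text
shift [-0.0013  0.0003 -0.0004] rz 0.0002 | yaw now 162.01 tilt [-0.001   0.0002] t 5.78
[ 0.59190551 -0.05364536  0.14964337] 0.39077040604746593 [-0.1862682   1.17354213 -3.1316021 ]
```

View pics/fit.png

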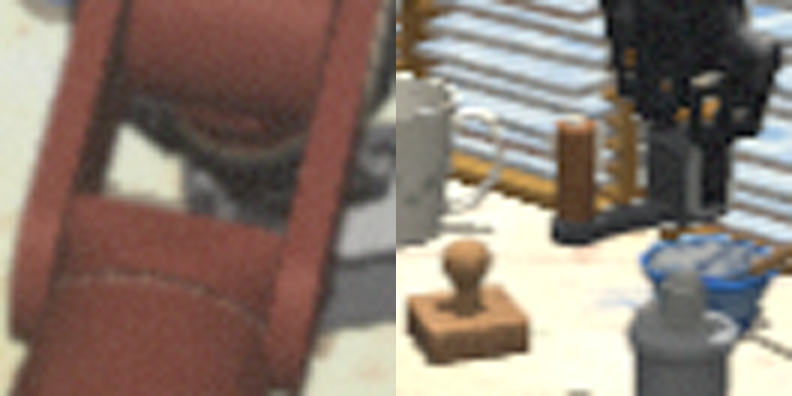

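The scene crop shows the crank held level over the shaft, with the grip at about (575,165) and the hub between the fingers at (690,190). The arm hides the shaft in the top view. Descending onto the taper.

Call:
drive_tool(moves="0.02 -0.001 0 0.015 0 0 0; 0.02 -0.001 0 0.028 0 0 0; 0.02 -0.001 0 0.034 0 0 0; 0.02 -0.001 0 0.038 0 0 0; 0.02 -0.001 0 0.038 0 0 0")

```text
t: 6.5
tcp_pos: [0.5936, -0.054, 0.1115]
tcp_rot: [[-0.951, 0.309, -0.002], [0.309, 0.951, 0.0], [0.002, -0.0, -1.0]]
ft_force: [-2.4, 0.5, -3.2]
opening: 0.392
gripper_force: 61.7
```

Call:
drive_tool(moves="0.02 0 0 0.002 0 0 0; 0.02 0 0 0.004 0 0 0; 0.02 0 0 0.004 0 0 0")

```text
t: 6.88
tcp_pos: [0.594, -0.054, 0.1104]
tcp_rot: [[-0.951, 0.309, -0.001], [0.309, 0.951, 0.0], [0.001, -0.0, -1.0]]
ft_force: [-8.5, 2.9, 7.7]
opening: 0.39
gripper_force: 63.1
```

The shaft pushes the crank along tool +x (about 9 N), so I'll shift that way.

Call:
drive_tool(moves="0.02 0.0015 0 -0.003 0 0 0; 0.02 0.002 0 -0.001 0 0 0; 0.02 0.002 0 0.002 0 0 0; 0.02 0.002 0 0.002 0 0 0")

```text
t: 7.38
tcp_pos: [0.5933, -0.0538, 0.1094]
tcp_rot: [[-0.951, 0.309, 0.002], [0.309, 0.951, -0.0], [-0.002, 0.0, -1.0]]
ft_force: [-6.4, 0.7, 11.5]
opening: 0.389
gripper_force: 63.5
```

```bash
python3 -c "
from h import *
s=get_state();R=np.array(s['tcp_rot']);print(s['tcp_pos'],(R.T@s['ft_force']).round(2),(R.T@s['moment']).round(3))"
```

```text
[ 0.59328434 -0.05375437  0.10936966] [  6.24  -1.26 -11.52] [ 0.101  1.288 -0.057]
```

Call:
drive_tool(moves="0.02 0.001 0 -0.004 0 0 0; 0.02 0.0025 0 -0.003 0 0 0; 0.02 0.0025 0 0 0 0 0; 0.02 0.0025 0 0 0 0 0")

```text
t: 7.88
tcp_pos: [0.5904, -0.053, 0.1057]
tcp_rot: [[-0.951, 0.309, 0.002], [0.309, 0.951, -0.0], [-0.002, 0.0, -1.0]]
ft_force: [4.5, -1.2, -5.3]
opening: 0.386
gripper_force: 61.5
```

```bash
python3 -c "
from h import *
s=get_state();R=np.array(s['tcp_rot']);print(s['tcp_pos'],(R.T@s['ft_force']).round(2),(R.T@s['moment']).round(3))"
```

```text
[ 0.5904122  -0.05303926  0.10566112] [-4.66  0.25  5.27] [-0.068 -0.907 -0.058]
```

It's in past the taper. Centring slightly and going down.

Call:
drive_tool(moves="0.02 -0.001 0 0.003 0 0 0; 0.02 -0.001 0 0.006 0 0 0; 0.02 -0.001 0 0.01 0 0 0; 0.02 -0.001 0 0.01 0 0 0")

```text
t: 8.38
tcp_pos: [0.5907, -0.0531, 0.0953]
tcp_rot: [[-0.951, 0.309, -0.0], [0.309, 0.951, 0.0], [0.0, -0.0, -1.0]]
ft_force: [4.0, -1.2, -5.8]
opening: 0.387
gripper_force: 61.4
```

```bash
python3 -c "
from h import *
s=get_state();R=np.array(s['tcp_rot']);print(s['tcp_pos'],(R.T@s['ft_force']).round(2),(R.T@s['moment']).round(3))"
```

```text
[ 0.59065081 -0.05310956  0.09534734] [-4.21  0.06  5.85] [-0.054 -0.8    0.018]
```

Call:
drive_tool(moves="0.02 -0.001 0 0.003 0 0 0; 0.02 -0.001 0 0.006 0 0 0; 0.02 -0.001 0 0.0085 0 0 0; 0.02 -0.001 0 0.0085 0 0 0")

```text
t: 8.88
tcp_pos: [0.5911, -0.0532, 0.0869]
tcp_rot: [[-0.951, 0.309, -0.001], [0.309, 0.951, 0.0], [0.001, -0.0, -1.0]]
ft_force: [0.4, -0.1, -3.6]
opening: 0.392
gripper_force: 61.6
```

```bash
python3 -c "
from h import *
s=get_state();R=np.array(s['tcp_rot']);print(s['tcp_pos'],(R.T@s['ft_force']).round(2),(R.T@s['moment']).round(3))
rel([.5907+.068*np.cos(np.radians(162)),-.0531+.068*np.sin(np.radians(162)),.19],162)"
```

```text
[ 0.59111163 -0.05324803  0.08689053] [-0.39 -0.01  3.62] [ 0.044 -0.014 -0.002]
shift [ 0.0686  0.     -0.103 ] rz 0.0004 | yaw now 162.02 tilt [-0.0015  0.0003] t 8.88
```

The crank is seated and nearly force-free. I'll release it, rise, and probe the rest top and tile face with the shut fingers.

Call:
drive_tool(moves="0.06 0 0 0 0 0 0; 0.06 0 0 0 0 0 0; 0.06 0 0 -0.03 0 0 0; 0.05 0 0 -0.085 0 0 0; 0.0 0 0 -0.085 0 0 0")

```text
t: 9.5
tcp_pos: [0.5956, -0.0542, 0.1799]
tcp_rot: [[-0.951, 0.309, 0.012], [0.309, 0.951, -0.003], [-0.012, 0.001, -1.0]]
ft_force: [1.1, -1.3, -0.5]
opening: 0.383
gripper_force: 0.0
```

```bash
python3 -c "
from h import *
rel([.6465,-.3655,.115],162)"
```

```text
shift [-0.1437 -0.2805  0.0663] rz 0.0004 | yaw now 162.02 tilt [ 0.0122 -0.0026] t 9.5
```

Call:
drive_tool(moves="0 -0.149 -0.28 0 0 0 0; 0 -0.149 -0.28 0 0 0 0; 0 -0.149 -0.28 0 0 0 0; 0 -0.149 -0.28 0 0 0 0; 0 -0.149 -0.28 0 0 0 0; 0 -0.149 -0.28 0 0 0 0; 0 -0.149 -0.28 0.04 0 0 0; 0 -0.149 -0.28 0.063 0 0 0; 0 -0.149 -0.28 0.065 0 0 0; 0 -0.149 -0.28 0.065 0 0 0")

```text
t: 10.75
tcp_pos: [0.6475, -0.3653, 0.1084]
tcp_rot: [[-0.951, 0.308, 0.001], [0.308, 0.951, -0.0], [-0.001, -0.0, -1.0]]
ft_force: [0.2, 0.8, -0.4]
opening: 0.005
gripper_force: 0.0
```

Call:
drive_tool(moves="0 0 0 0.004 0 0 0; 0 0 0 0.008 0 0 0; 0 0 0 0.01 0 0 0; 0 0 0 0.01 0 0 0")

```text
t: 11.25
tcp_pos: [0.6468, -0.3657, 0.0973]
tcp_rot: [[-0.951, 0.309, -0.0], [0.309, 0.951, 0.0], [0.0, 0.0, -1.0]]
ft_force: [-0.5, -0.5, -0.2]
opening: -0.0
gripper_force: 0.0
```

Call:
drive_tool(moves="0 0 0 0.002 0 0 0; 0 0 0 0.004 0 0 0; 0 0 0 0.005 0 0 0; 0 0 0 0.005 0 0 0")

```text
t: 11.75
tcp_pos: [0.6473, -0.366, 0.0966]
tcp_rot: [[-0.951, 0.309, 0.0], [0.309, 0.951, -0.001], [-0.0, -0.0, -1.0]]
ft_force: [-6.6, 3.8, 13.8]
opening: -0.007
gripper_force: 6.5
```

Call:
drive_tool(moves="0 0 0 -0.035 0 0 0; 0 0.028 0.05 -0.035 0 0 0; 0 0.055 0.103 -0.035 0 0 0; 0 0.055 0.103 -0.01 0 0 0; 0 0.055 0.103 0.02 0 0 0; 0 0.055 0.103 0.02 0 0 0")

```text
t: 12.5
tcp_pos: [0.6244, -0.2495, 0.0693]
tcp_rot: [[-0.951, 0.308, -0.005], [0.308, 0.951, 0.003], [0.006, 0.001, -1.0]]
ft_force: [-0.2, -0.4, 0.5]
opening: -0.001
gripper_force: 0.0
```

Call:
drive_tool(moves="0 0 0 0.004 0 0 0; 0 0 0 0.007 0 0 0; 0 0 0 0.009 0 0 0; 0 0 0 0.009 0 0 0")

```text
t: 13.0
tcp_pos: [0.6266, -0.2509, 0.0638]
tcp_rot: [[-0.951, 0.309, 0.0], [0.309, 0.951, -0.0], [-0.0, -0.0, -1.0]]
ft_force: [0.0, -0.0, 0.5]
opening: -0.003
gripper_force: 0.0
```

Call:
drive_tool(moves="0 0 0 0.002 0 0 0; 0 0 0 0.003 0 0 0; 0 0 0 0.004 0 0 0; 0 0 0 0.004 0 0 0")

```text
t: 13.5
tcp_pos: [0.6265, -0.2508, 0.06]
tcp_rot: [[-0.951, 0.309, -0.0], [0.309, 0.951, -0.0], [0.0, -0.0, -1.0]]
ft_force: [-2.2, 0.8, 3.4]
opening: -0.002
gripper_force: 1.9
```

Rest top is at 0.0967 and tile face at 0.0601, so 36.6 mm to raise (1.83 turns, 659°). On to the grip.

Call:
drive_tool(moves="0 0 0 -0.055 0 0 0; 0.03 0 0 -0.105 0 0 0; 0.0854 0.04 0.045 -0.11 0 0 0; 0.0854 0.08 0.09 -0.11 0 0 0; 0.0854 0.12 0.135 -0.11 0 0 0; 0.0854 0.162 0.177 -0.11 0 0 0; 0.0854 0.162 0.177 -0.11 0 0 0; 0.0854 0.162 0.177 -0.11 0 0 0")

```text
t: 14.5
tcp_pos: [0.5273, -0.0325, 0.1697]
tcp_rot: [[-0.951, 0.308, 0.001], [0.308, 0.951, -0.001], [-0.001, -0.0, -1.0]]
ft_force: [0.5, -0.4, 0.5]
opening: 0.998
gripper_force: 0.0
```

```bash
python3 - <<'E'
from h import *
import cv2
rel([.5273,-.0325,.101],162)
o=[]
for n,x,y in(("top",200,140),("scene",225,135)):
    a=get_image(n)[y:y+66,x:x+66,::-1]; a=np.clip(a*(1.8 if n=="top" else 1.2),0,255).astype('uint8')
    o.append(cv2.resize(a,(396,396),interpolation=cv2.INTER_CUBIC))
cv2.imwrite("pics/grip.png",np.hstack(o))
E
```

```text
shift [0.     0.     0.0687] rz 0.0009 | yaw now 162.05 tilt [ 0.0009 -0.0005] t 14.5
```

View pics/grip.png

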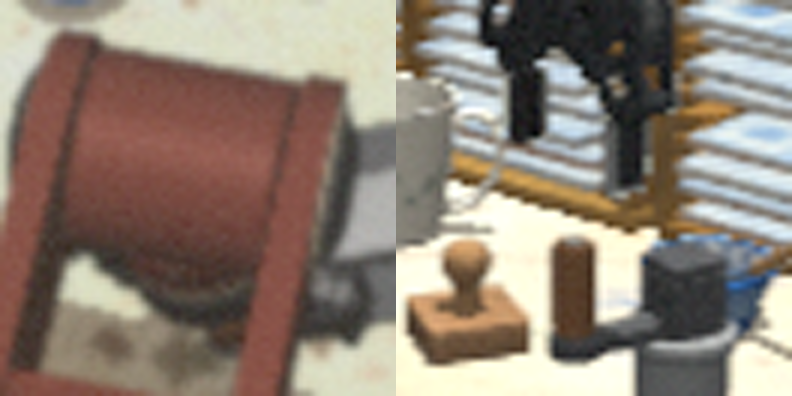

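The crop shows the crank seated, the grip top at about (573,242), and the open fingers straddling it from above. Descending and gripping.

Call:
drive_tool(moves="0.0854 0 0 0.03 0 0 0; 0.0854 0 0 0.06 0 0 0; 0.0854 0 0 0.068 0 0 0; 0.0854 0 0 0.068 0 0 0; 0.005 0 0 0.068 0 0 0; 0.005 0 0 0.068 0 0 0; 0.005 0 0 0.068 0 0 0; 0.005 0 0 0.068 0 0 0; 0.005 0 0 0.068 0 0 0")

```text
t: 15.72
tcp_pos: [0.5273, -0.0324, 0.1022]
tcp_rot: [[-0.951, 0.309, 0.001], [0.309, 0.951, -0.0], [-0.001, 0.0, -1.0]]
ft_force: [-0.9, 0.3, 3.6]
opening: 0.265
gripper_force: 58.5
```

```bash
cat >> h.py <<'E'
def arc(a0,a1,step,c,off=(0,0),r=.068):
    """tool-frame waypoints (yaw fixed 162) from arm angle a0 clockwise to a1; relative to pose at a0"""
    R=np.array([[np.cos(np.radians(162)),np.sin(np.radians(162))],[np.sin(np.radians(162)),-np.cos(np.radians(162))]]) # cols x,y(tool); z down
    R=np.array([[-.951,.309],[.309,.951]])
    for a in list(np.arange(a0-step,a1,-step))+[a1]:
        f=lambda t:r*np.array([np.cos(np.radians(t)),np.sin(np.radians(t))])
        print(a,(R.T@(f(a)-f(a0))).round(4))
E
python3 -c "
from h import *
s=get_state();R=np.array(s['tcp_rot']);print(s['tcp_pos'],s['opening']*.0854,(R.T@s['ft_force']).round(2),(R.T@s['moment']).round(3))
arc(162,162-360,20,0)"
```

```text
[ 0.52728506 -0.03238616  0.10218578] 0.022644516995160423 [ 0.92  0.03 -3.64] [0.007 0.125 0.036]
142 [-0.0041  0.0233]
122 [-0.0159  0.0437]
102 [-0.034   0.0589]
82 [-0.0562  0.067 ]
62 [-0.0798  0.067 ]
42 [-0.102   0.0589]
22 [-0.1201  0.0437]
2 [-0.1319  0.0233]
-18 [-0.136  0.   ]
-38 [-0.1319 -0.0233]
-58 [-0.1201 -0.0437]
-78 [-0.102  -0.0589]
-98 [-0.0798 -0.067 ]
-118 [-0.0562 -0.067 ]
-138 [-0.034  -0.0589]
-158 [-0.0159 -0.0437]
-178 [-0.0041 -0.0233]
-198 [-0. -0.]
```

Call:
drive_tool(moves="0.005 -0.001 0.0118 0 0 0 0; 0.005 -0.0041 0.0233 0 0 0 0; 0.005 -0.0159 0.0437 0 0 0 0; 0.005 -0.034 0.0589 0 0 0 0; 0.005 -0.0562 0.067 0 0 0 0; 0.005 -0.068 0.068 0 0 0 0; 0.005 -0.068 0.068 0 0 0 0")

```text
t: 16.6
tcp_pos: [0.6137, 0.0111, 0.1022]
tcp_rot: [[-0.951, 0.308, 0.001], [0.308, 0.951, -0.001], [-0.001, -0.001, -1.0]]
ft_force: [-1.1, -2.3, 4.9]
opening: 0.27
gripper_force: 59.2
```

```bash
python3 -c "
from h import *
s=get_state();R=np.array(s['tcp_rot']);print(s['tcp_pos'],s['opening']*.0854,(R.T@s['ft_force']).round(2),(R.T@s['moment']).round(3))"
```

```text
[0.61372005 0.01107555 0.10216481] 0.02303596780799475 [ 0.34 -2.53 -4.94] [0.486 0.076 0.006]
```

Call:
drive_tool(moves="0.005 -0.0233 -0.0041 0 0 0 0; 0.005 -0.0437 -0.0159 0 0 0 0; 0.005 -0.0589 -0.034 0 0 0 0; 0.005 -0.067 -0.0562 0 0 0 0; 0.005 -0.067 -0.0798 0 0 0 0; 0.005 -0.0589 -0.102 0 0 0 0; 0.005 -0.0437 -0.1201 0 0 0 0; 0.005 -0.0233 -0.1319 0 0 0 0; 0.005 0 -0.136 0 0 0 0; 0.005 0.0233 -0.1319 0 0 0 0; 0.005 0.0437 -0.1201 0 0 0 0; 0.005 0.0589 -0.102 0 0 0 0")

```text
t: 18.1
tcp_pos: [0.5253, -0.0689, 0.1022]
tcp_rot: [[-0.951, 0.31, 0.004], [0.31, 0.951, -0.004], [-0.005, -0.002, -1.0]]
ft_force: [9.1, -1.5, -2.1]
opening: 0.265
gripper_force: 59.6
```

Call:
drive_tool(moves="0.005 0.0081 0.0222 0 0 0 0; 0.005 0.0081 0.0458 0 0 0 0; 0.005 0 0.068 0 0 0 0; 0.005 -0.0152 0.0861 0 0 0 0; 0.005 -0.0356 0.0979 0 0 0 0; 0.005 -0.0589 0.102 0 0 0 0; 0.005 -0.0822 0.0979 0 0 0 0; 0.005 -0.1026 0.0861 0 0 0 0; 0.005 -0.1178 0.068 0 0 0 0; 0.005 -0.1259 0.0458 0 0 0 0; 0.005 -0.1259 0.0222 0 0 0 0; 0.005 -0.1178 0 0 0 0 0")

```text
t: 19.6
tcp_pos: [0.6373, -0.1045, 0.1021]
tcp_rot: [[-0.951, 0.309, 0.002], [0.309, 0.951, 0.001], [-0.001, 0.001, -1.0]]
ft_force: [1.3, 5.4, 5.7]
opening: 0.266
gripper_force: 60.1
```

Call:
drive_tool(moves="0.005 0.0152 -0.0181 0 0 0 0; 0.005 0.0356 -0.0299 0 0 0 0; 0.005 0.0589 -0.034 0 0 0 0; 0.005 0.0765 -0.0317 0 0 0 0; 0.005 0.0876 -0.0276 0 0 0 0; 0.005 0.0949 -0.0237 0 0 0 0; 0.005 0.0949 -0.0237 0 0 0 0; 0.005 0.0949 -0.0237 0 0 0 0")

```text
t: 20.6
tcp_pos: [0.5396, -0.0973, 0.102]
tcp_rot: [[-0.951, 0.309, 0.001], [0.309, 0.951, 0.0], [-0.001, 0.0, -1.0]]
ft_force: [3.3, 2.2, 6.0]
opening: 0.266
gripper_force: 60.1
```

```bash
python3 -c "
from h import *
s=get_state();R=np.array(s['tcp_rot']);print(s['tcp_pos'],s['opening']*.0854,(R.T@s['ft_force']).round(2),(R.T@s['moment']).round(3))
d=s['tcp_pos'][:2]-np.array([.592,-.0535]);print(np.degrees(np.arctan2(d[1],d[0]))%360,np.hypot(*d))"
```

```text
[ 0.53961195 -0.0972778   0.1020221 ] 0.022745826710747756 [-2.43  3.09 -6.02] [-0.663 -0.347  0.059]
219.88363606458174 0.06827154243011391
```

Call:
drive_tool(moves="0.05 0 0 0 0 0 0; 0.05 0 0 0 0 0 0; 0.05 0 0 -0.035 0 0 0; 0.05 0 0 -0.07 0 0 0; 0 -0.04 -0.04 -0.07 0 0 0; 0 -0.08 -0.08 -0.07 0 0 0; 0 -0.13 -0.119 -0.07 0 0 0; 0 -0.13 -0.119 -0.04 0 0 0; 0 -0.13 -0.119 -0.01 0 0 0; 0 -0.13 -0.119 -0.003 0 0 0; 0 -0.13 -0.119 -0.003 0 0 0")

```text
t: 21.98
tcp_pos: [0.6259, -0.2503, 0.1038]
tcp_rot: [[-0.951, 0.309, -0.002], [0.309, 0.951, 0.001], [0.002, -0.0, -1.0]]
ft_force: [-0.1, -0.2, 0.2]
opening: -0.0
gripper_force: 0.0
```

Call:
drive_tool(moves="0 0 0 0.004 0 0 0; 0 0 0 0.006 0 0 0; 0 0 0 0.007 0 0 0; 0 0 0 0.007 0 0 0")

```text
t: 22.48
tcp_pos: [0.6266, -0.2505, 0.0978]
tcp_rot: [[-0.951, 0.309, 0.0], [0.309, 0.951, -0.0], [-0.0, -0.0, -1.0]]
ft_force: [0.2, -0.5, -0.6]
opening: 0.003
gripper_force: 0.0
```

Call:
drive_tool(moves="0 0 0 0.001 0 0 0; 0 0 0 0.002 0 0 0; 0 0 0 0.003 0 0 0; 0 0 0 0.003 0 0 0")

```text
t: 22.98
tcp_pos: [0.6267, -0.2506, 0.0966]
tcp_rot: [[-0.951, 0.309, -0.0], [0.309, 0.951, -0.0], [-0.0, -0.0, -1.0]]
ft_force: [-4.9, 1.8, 9.0]
opening: 0.001
gripper_force: 4.2
```

The tile face is now at 0.0966, level with the rest. Next, take the crank off: arm at about 220°, tool yaw to 220°.

Call:
drive_tool(moves="0 0 0 -0.04 0 0 0; 0 0 0 -0.085 0 0 0; 0.04 0.03 0.055 -0.085 0 0 -0.17; 0.0854 0.06 0.115 -0.085 0 0 -0.35; 0.0854 0.094 0.1767 -0.085 0 0 -0.53; 0.0854 0.094 0.1767 -0.085 0 0 -0.71; 0.0854 0.094 0.1767 -0.085 0 0 -0.89; 0.0854 0.094 0.1767 -0.085 0 0 -1.012; 0.0854 0.094 0.1767 -0.085 0 0 -1.012; 0.0854 0.094 0.1767 -0.085 0 0 -1.012; 0.0854 0.094 0.1767 -0.085 0 0 -1.012")

```text
t: 24.35
tcp_pos: [0.5917, -0.0535, 0.1795]
tcp_rot: [[-0.767, -0.642, -0.0], [-0.642, 0.767, -0.0], [0.0, -0.0, -1.0]]
ft_force: [0.3, -0.5, 0.0]
opening: 0.996
gripper_force: 0.0
```

```bash
python3 - <<'E'
from h import *
import cv2
rel([.592,-.0535,.089],220)
x,y=225,135
a=get_image("scene")[y:y+66,x:x+66,::-1];cv2.imwrite("pics/off.png",cv2.resize(a,(528,528),interpolation=cv2.INTER_CUBIC))
E
```

```text
shift [-0.0003 -0.0002  0.0905] rz -0.0011 | yaw now -140.06 tilt [-0. -0.] t 24.35
```

View pics/off.png

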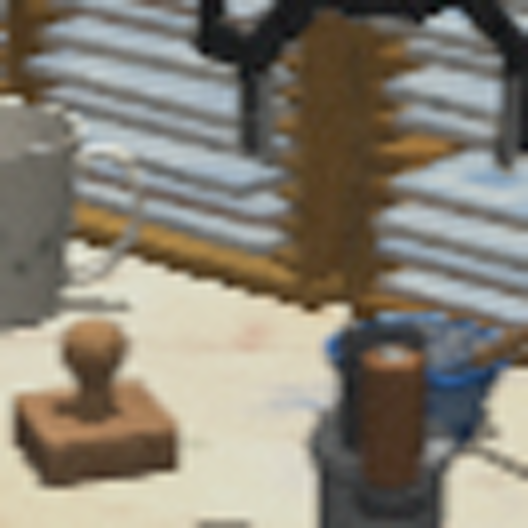

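The crop shows the fingers at (250,130) and (515,140) straddling the hub, with the grip at (390,400) in front. Descending to grasp.

Call:
drive_tool(moves="0.0854 0 0 0.04 0 0 0; 0.0854 0 0 0.08 0 0 0; 0.0854 0 0 0.09 0 0 0; 0.0854 0 0 0.09 0 0 0; 0.02 0 0 0.09 0 0 0; 0.02 0 0 0.09 0 0 0; 0.02 0 0 0.09 0 0 0; 0.02 0 0 0.09 0 0 0; 0.02 0 0 0.09 0 0 0")

```text
t: 25.52
tcp_pos: [0.5929, -0.054, 0.0911]
tcp_rot: [[-0.766, -0.643, 0.003], [-0.643, 0.766, -0.001], [-0.001, -0.003, -1.0]]
ft_force: [0.3, -1.6, 5.3]
opening: 0.389
gripper_force: 61.8
```

```bash
python3 -c "
from h import *
s=get_state();R=np.array(s['tcp_rot']);print(s['tcp_pos'],s['opening']*.0854,(R.T@s['ft_force']).round(2),(R.T@s['moment']).round(3))"
```

```text
[ 0.59287834 -0.05397449  0.09106207] 0.033201673392962656 [ 0.8  -1.43 -5.3 ] [ 0.361  0.119 -0.084]
```

Gripped. Lifting straight off.

Call:
drive_tool(moves="0.02 0 0 -0.01 0 0 0; 0.02 0 0 -0.022 0 0 0; 0.02 0 0 -0.036 0 0 0; 0.02 0 0 -0.055 0 0 0; 0.02 0 0 -0.075 0 0 0; 0.02 0 0 -0.075 0 0 0")

```text
t: 26.28
tcp_pos: [0.5931, -0.0536, 0.1676]
tcp_rot: [[-0.766, -0.643, 0.005], [-0.643, 0.766, -0.001], [-0.003, -0.004, -1.0]]
ft_force: [-0.3, -0.2, -3.4]
opening: 0.39
gripper_force: 62.8
```

```bash
python3 - <<'E'
from h import *
import cv2
s=get_state();print(s['opening']*.0854,s['ft_force'])
rel([.462,-.05,.012],220)
x,y=225,135
a=get_image("scene")[y:y+66,x:x+110,::-1];cv2.imwrite("pics/off2.png",cv2.resize(a,None,fx=5,fy=5,interpolation=cv2.INTER_CUBIC))
E
```

```text
0.033311713560933515 [-0.30734345 -0.2073469  -3.39400496]
shift [0.0986 0.0876 0.155 ] rz 0.0002 | yaw now -139.99 tilt [ 0.0048 -0.0009] t 26.27
```

View pics/off2.png

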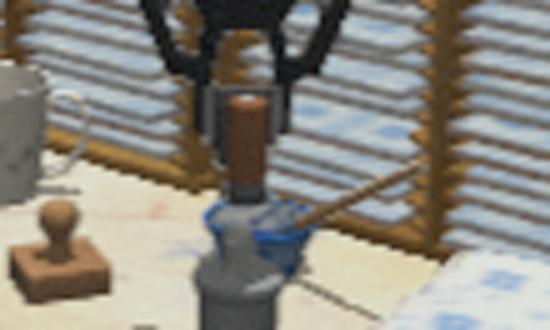

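The crank is off: the grip is at (247,140), above the bare shaft at (238,240). Moving beside the lift.

Call:
drive_tool(moves="0.02 0.03 0.028 0 0 0 0; 0.02 0.065 0.058 0 0 0 0; 0.02 0.099 0.088 0 0 0 0; 0.02 0.099 0.088 0.05 0 0 0; 0.02 0.099 0.088 0.1 0 0 0; 0.02 0.099 0.088 0.125 0 0 0; 0.02 0.099 0.088 0.135 0 0 0; 0.02 0.099 0.088 0.135 0 0 0")

```text
t: 27.32
tcp_pos: [0.459, -0.0495, 0.0292]
tcp_rot: [[-0.766, -0.643, -0.001], [-0.643, 0.766, 0.0], [0.001, 0.001, -1.0]]
ft_force: [0.1, -0.6, -3.0]
opening: 0.388
gripper_force: 62.6
```

Call:
drive_tool(moves="0.02 0 0 0.008 0 0 0; 0.02 0 0 0.014 0 0 0; 0.02 0 0 0.017 0 0 0; 0.02 0 0 0.019 0 0 0; 0.02 0 0 0.019 0 0 0")

```text
t: 27.95
tcp_pos: [0.4594, -0.0496, 0.011]
tcp_rot: [[-0.766, -0.643, -0.0], [-0.643, 0.766, 0.0], [0.0, 0.0, -1.0]]
ft_force: [-1.9, -0.1, 1.2]
opening: 0.386
gripper_force: 63.2
```

On the bench. Releasing, rising and clearing back to the left.

Call:
drive_tool(moves="0.06 0 0 0 0 0 0; 0.0854 0 0 0 0 0 0; 0.0854 0 0 0 0 0 0; 0.0854 0 0 -0.03 0 0 0; 0.0854 0 0 -0.09 0 0 0; 0.0854 0 0 -0.15 0 0 0; 0.0854 0 0 -0.21 0 0 0; 0.0854 0.02 0.06 -0.24 0 0 0; 0.0854 0.04 0.12 -0.24 0 0 0; 0.0854 0.06 0.18 -0.24 0 0 0; 0.0854 0.06 0.18 -0.24 0 0 0; 0.0854 0.06 0.18 -0.24 0 0 0")

```text
t: 29.45
tcp_pos: [0.2978, 0.0497, 0.2508]
tcp_rot: [[-0.765, -0.643, 0.002], [-0.643, 0.765, -0.0], [-0.001, -0.002, -1.0]]
ft_force: [-0.9, 0.1, -0.1]
opening: 1.001
gripper_force: 0.0
```

```bash
python3 - <<'E'
from h import *
import cv2
s=get_state();print(s['tcp_pos'],s['t'],s['ft_force'])
T=get_image("top")[...,::-1];S=get_image("scene")[...,::-1]
a=np.clip(T[110:270,165:365]*1.8,0,255).astype('uint8');b=S[150:280,190:390]
cv2.imwrite("pics/end.png",np.vstack([cv2.resize(a,None,fx=2,fy=2,interpolation=cv2.INTER_CUBIC),cv2.resize(b,None,fx=2,fy=2,interpolation=cv2.INTER_CUBIC)]))
E
```

```text
[0.29779133 0.04974269 0.25081337] 29.45 [-0.94846338  0.13925198 -0.05849793]
```

View pics/end.png

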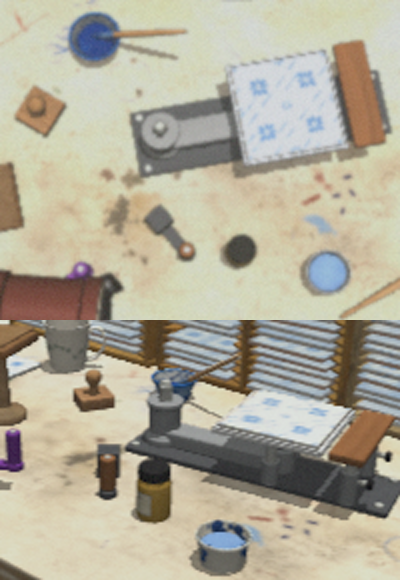

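The final picture shows the crank lying flat on the bench at about (170,230), beside the lift and clear of the jar. The shaft is bare, the tile is flush with the rest and in its tray, and everything else is in place. Handing in.

```bash
python3 -c "
from rig import bot
print(bot.sign_off())"
```

```text
the job is handed in; nothing more can be done
None
```

The job is done and handed in at about 29.5 s: the tile face is level with the hand rest (both probed at about 96.6 mm above the bench), and the crank is off the shaft and lying flat on the bench beside the lift.

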